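# Load a marking coupon under the spring clip of the laser jig

## Robot

A 6-joint arm with a two-finger parallel gripper is mounted at the origin on a cart in front of the work surface, level with it; the furniture and walls round the work are solid. World frame = base frame: x ahead of the robot, y to its left, z up, the work surface at z = 0. Lengths are in mm, angles in degrees, forces in N, time in s.
With the tool pointing down it reaches from about 300 to 850 mm from the base axis. Payload 4.2 kg.
Tool frame: the origin (TCP) lies at the centre of the arm's flange, where the gripper is bolted on; the fingertips stand 191 mm ahead of it and the grasp point (between the pads) lies 172 mm ahead of it; z points along the fingers, x is the direction in which the jaws open and shut, and the axes are right-handed (so a half turn about z gives the same grasp; the last joint's range is limited). The gripper opens to 91 mm and grips with 3 to 60 N. Pads are 32 mm wide; open, the fingers measure 118 mm over their backs; the gripper's body (76 mm by 178 mm) begins 60 mm behind the grasp point.
Start: joints at [74.255, 18.312, 89.639, -0, 72.044, -1.146], TCP at [144.927, 556.434, 404.776] pointing down, gripper open.
Joint ranges: [-177.97, 177.97], [-48.28, 115.42], [12.27, 149.76], [-77.06, 257.06], [2.81, 150.46], [-146.56, 146.56]. Speed limits (degrees/s): [147.25, 147.25, 180, 180, 180, 180].

## Interface

Orientations are given as [roll, pitch, yaw] about the fixed x, y, z axes, in that order (R = Rz(yaw) Ry(pitch) Rx(roll)).
In Python, from workcell import telemetry, imaging, env gives the robot as it stands. The module is installed in compiled form; this text tells all that it offers.
- The arm moves only by the tool jog_arm, never from a script. Its argument "series" is a list of rows, each a list of 3 entries, a list of its own where there are three numbers: the shift along the world's x, y, z in mm, then the turn, a rotation vector about the world's x, y, z in rad, then the opening, from 0 (shut) to 1 (fully open). In form: [[[x, y, z], [ax, ay, az], jaw], ...]. A call has exactly 5 rows; each row is the pose to reach, as a shift and turn from the pose measured when the call began; what a row does not reach only later rows make up. A row lasts 1/12 s, in which the tool goes at most 41.7 mm and 7.16 degrees, less where a joint would pass 70% of its speed; a pose out of reach is approached as far as the arm can. A call with a gripper value outside its range is refused whole. The fingers move at their own pace and stop on an object; "squeeze" is the grip in N (left out, the last holds). Time passes only in rows, so rows that repeat a pose let the fingers close, or fill a call up. It gives the time, the measured TCP pose, the force and the opening at its end, in the units of the state.
- telemetry.state(): the state, without advancing time (a new reading comes with each control period).
- imaging.grab_frame(name): name is "side" or "top" or "wrist"; returns a dict with "pixels" (420x560x3 uint8, red, green, blue), "fov_y" (degrees; the focal length in pixels is half the picture's height over the tangent of half this angle, whatever the lens; pixels are square), "cx", "cy" (the principal point, pixels), "k1" (the pictures are not rectified: a ray, as slopes to the right and down, at radius r is drawn at 1 + k1 r^2 times it, then the intrinsics apply), "R" (3x3) and "t" (3): a world point X has camera coordinates R X + t; the wrist camera has in their place "T_tool_cam" (4x4, takes a point from camera to tool coordinates, whose origin is the TCP and whose axes are the tool frame's). Camera axes: x right, y down, z forward; pixel columns grow to the right and rows downward; lengths in mm; the calibration is good to about 2 mm. A picture is of the moment at which its call begins: read the wrist's pose just before it. There is no depth.
- env.job_done(): hands the job in, once; it reports no verdict.
The state is a dict: "time_s": time; "qpos": joint angles; "qvel": joint speeds; "effort": joint torques, N m; "ee_pos": TCP position; "ee_rot": TCP orientation; "force": force on the tool from outside, world axes, zero at the start; "torque": the same for the moment, N m; "gripper_width": finger opening in mm.
Only numpy, scipy, OpenCV 4.12 (cv2) and the standard library are available. Lean on these libraries where they do the work, as an engineer would, in place of code of your own. Each camera call takes 0.05 s, during which the arm holds its last target.

## Task

Load the square metal test coupon into the marking jig: hold the jig's long thumb bar down with one fingertip so that its spring clip opens, and with the other fingertip push the coupon along the lane beneath the clip until it is fully home against the end stop, keeping the bar held down until it is home. Then let go, so that the clip closes on the coupon. Only press and push: do not pick up the coupon, and leave the loose parts and the tape roll round the jig where they are.

Things in the scene. Friction and masses are not known exactly. Their poses are not given: they have to be found in the camera images.
- jig: dark marking jig fixed to the table, 170 x 130 mm. Origin: centre of its underside; +x: push direction, +y: thumb-bar side, z up. In its frame (mm): a lane 53 wide along x, centred on y = -25, floor at z = 14, rails 5 high, open at x = -85, end stop's face at x = 70. Hinge pin along x at y = 15, z = 25, its ears at x = -80 and 66 (top z = 32). Jaw over the lane at x = 28 to 62, y = -13 to 15
- seat (a point): point on the lane's floor under the middle of the coupon when fully home: jig frame (45, -25, 14) mm; axes as the jig's. The coupon's rear edge is then at jig x = 20 mm
- clip (a joint): angle of the rocking spring clip (rad): 0 = free, jaw too low for the coupon; pressing the thumb bar down raises it, to 0.40 at the stop. From 0.26 on the jaw clears the coupon by 1.5 mm; resting on the coupon it reads about 0.16. About 6 N on the bar's middle holds it open. Its hinge is parallel to the lane, so a pressing finger may slide along the bar without changing the angle
- bar_mid (a point): middle of the top of the thumb bar, a steel strip 120 x 34 mm (jig frame x = -84 to 36, y = 27 to 60 mm), sloping up outwards when free, level at 0.33 rad. Its height: 27 mm above the table when free, 17 at 0.33 rad, 15 at 0.40. With both fingertips 16 to 19 mm up, one on the bar, one in the lane, the clip is open and the other tip can push the coupon. Fingers 45 to 90 mm apart suit
- coupon: loose square aluminium coupon 50 x 50 x 8 mm, about 55 g, lying in the lane before the clip, 1.5 mm play at each rail. Origin: centre of its underside; its x axis points along the lane to the end stop, z up; its rear edge, to be pushed, is at its x = -25 mm. It has 45 to 71 mm to go
- coupling: chrome coupling standing alone on the table left of the jig, 33 mm across and 46 mm high, to be left alone; origin: centre of its underside
- adapter: black adapter box with a short plug end, 44 x 91 x 26 mm, lying on the table right of the jig, to be left alone; origin: in its underside
- tape: brown roll of tape lying flat on the table, 80 mm across and 20 mm high, beyond the jig, to be left alone; origin: centre of its underside
Not all that is in view belongs to the job. Of the things like the coupon, leave any that is blue; of the rest the smaller one is meant.

How it is judged:
By the outcome, as a careful person would: the job done as asked, in the order asked, and still so for the second after the job is handed in, with the robot touching nothing.
It also fails if it takes over 35 s, if anything falls off the work surface, if the arm or the gripper's body presses on something with over 40 N, if the wrist force passes 120 N, or if a joint passes its speed limit or range.

## Working session

There is one attempt and no reset: what is moved stays moved. The work goes in short steps, Python scripts to look and compute and a tool call to move; the robot and the scene stay as the last step left them, time stands still between calls to the robot, and variables do not carry over. Pictures are saved under pics/ and viewed, and the job is handed in when it is done.

Besides the shell and the picture viewer there is one more tool, called after "Request:" by a JSON object that holds its "op" and its "data", one argument or row to a line. jog_arm: Moves the arm, as the interface text tells. Its arguments: {"type":"object","properties":{"series":{"type":"array"},"squeeze":{"type":"number"}},"required":["series"]}

```bash
mkdir -p pics; python3 - <<'E'
from workcell import telemetry, imaging
import cv2
s=telemetry.state(); print(s)
for n in ("side","top","wrist"):
    f=imaging.grab_frame(n); cv2.imwrite(f"pics/{n}0.png",f["pixels"][:,:,::-1])
    print(n,{k:v for k,v in f.items() if k!="pixels"})
E
```

```text
{'time_s': 0.0, 'qpos': array([ 7.42583538e+01,  1.83511030e+01,  8.97071565e+01, -4.13322357e-04,
        7.20420931e+01, -1.14575069e+00]), 'qvel': array([-0.07634467,  0.06878187,  0.04834407,  0.06247109, -0.0804818 ,
        0.11333866]), 'effort': array([ 1.69817686e-03, -4.12461770e+01, -2.31981236e+01,  7.30171893e-02,
        4.55566426e-02, -1.50653468e-04]), 'ee_pos': array([144.85273681, 556.28067126, 403.92028487]), 'ee_rot': array([-1.79998386e+02,  1.00340406e-01,  7.54042337e+01]), 'force': array([ 0.00075586, -0.30640645,  0.10006049]), 'torque': array([ 0.03177427,  0.041805  , -0.00369665]), 'gripper_width': 91.25003697892294}
side {'fov_y': 49.17317533444247, 'cx': 279.52941663634056, 'cy': 208.25153077935386, 'k1': -0.02707300655310575, 'R': array([[-0.99815845,  0.05637422,  0.0223977 ],
       [ 0.00132549,  0.38941101, -0.92106314],
       [-0.06064613, -0.91933727, -0.38876862]]), 't': array([ 514.16348584,    4.5563668 , 1179.38687475])}
top {'fov_y': 49.98959855721595, 'cx': 278.2371144505946, 'cy': 208.82107449669462, 'k1': -0.10380445816252953, 'R': array([[ 0.02843536, -0.99949397,  0.01425617],
       [-0.98995046, -0.03013457, -0.13816656],
       [ 0.13852624, -0.01018409, -0.9903064 ]]), 't': array([132.50838925, 562.22884722, 917.68750921])}
wrist {'fov_y': 58.20538016899879, 'cx': 280.1334742213219, 'cy': 213.2676944654787, 'k1': -0.08155094816497413, 'T_tool_cam': array([[ 9.99999960e-01,  2.25311599e-04,  1.70079143e-04,
        -5.50161651e-01],
       [-2.62212384e-04,  9.64539455e-01,  2.63938575e-01,
        -7.52266535e+01],
       [-1.04579622e-04, -2.63938609e-01,  9.64539476e-01,
         1.93005341e+01],
       [ 0.00000000e+00,  0.00000000e+00,  0.00000000e+00,
         1.00000000e+00]])}
```

View pics/top0.png

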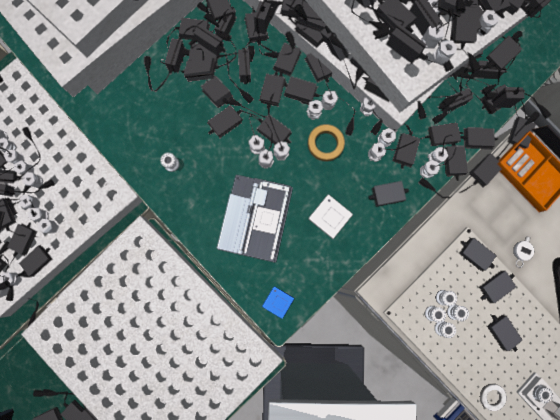

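View pics/side0.png

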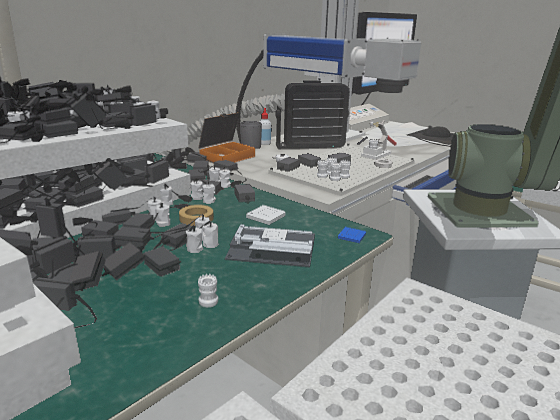

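View pics/wrist0.png

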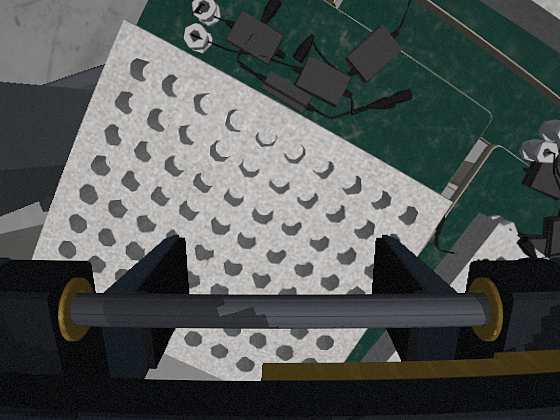

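```bash
cat > h.py <<'E'
import numpy as np, cv2
from scipy.spatial.transform import Rotation as Ro
def K(f):
    h=f["pixels"].shape[0]; F=h/2/np.tan(np.radians(f["fov_y"])/2)
    return F
def ext(f,s=None):
    if "R" in f: return np.array(f["R"]),np.array(f["t"])
    Rt=Ro.from_euler("xyz",s["ee_rot"],degrees=True).as_matrix()
    T=f["T_tool_cam"]; Rw=Rt@T[:3,:3]; c=Rt@T[:3,3]+s["ee_pos"]
    return Rw.T,-Rw.T@c
def ray(f,uv,s=None):
    F=K(f); R,t=ext(f,s); d=(np.array(uv,float)-[f["cx"],f["cy"]])/F
    rd=np.linalg.norm(d); r=rd
    for _ in range(30): r=rd/(1+f["k1"]*r*r)
    if rd>0: d=d*r/rd
    return -R.T@t, R.T@np.array([d[0],d[1],1])
def onz(f,uv,z,s=None):
    c,d=ray(f,uv,s); return c+d*(z-c[2])/d[2]
def proj(f,X,s=None):
    R,t=ext(f,s); p=R@np.array(X,float)+t; d=p[:2]/p[2]; r2=d@d
    return d*(1+f["k1"]*r2)*K(f)+[f["cx"],f["cy"]]
E
python3 - <<'E'
from workcell import telemetry, imaging
from h import *
f=imaging.grab_frame("top"); p=f["pixels"][:,:,::-1]
cv2.imwrite("pics/topz.png",cv2.resize(p[160:280,190:310+40],None,fx=5,fy=5,interpolation=cv2.INTER_CUBIC))
g=imaging.grab_frame("side"); q=g["pixels"][:,:,::-1]
cv2.imwrite("pics/sidez.png",cv2.resize(q[190:290,210:340],None,fx=6,fy=6,interpolation=cv2.INTER_CUBIC))
for uv in [(255,218),(266,219),(235,177),(292,183),(272,260),(219,250),(331,216),(170,162),(389,193),(326,142)]: print(uv,onz(f,uv,14).round())
E
```

```text
(255, 218) [540. 199.  14.]
(266, 219) [538. 175.  14.]
(235, 177) [629. 246.  14.]
(292, 183) [620. 120.  14.]
(272, 260) [450. 159.  14.]
(219, 250) [468. 274.  14.]
(331, 216) [549.  33.  14.]
(170, 162) [659. 392.  14.]
(389, 193) [604. -95.  14.]
(326, 142) [715.  46.  14.]
```

View pics/topz.png

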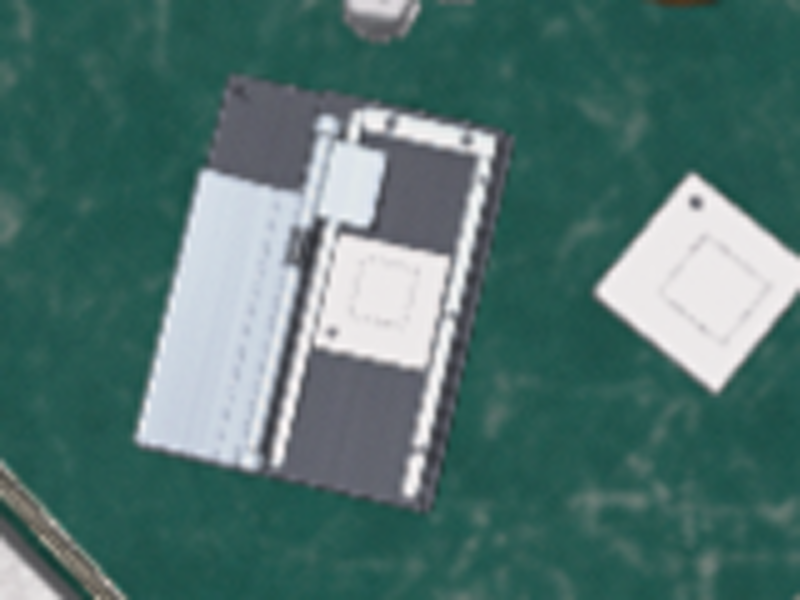

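View pics/sidez.png

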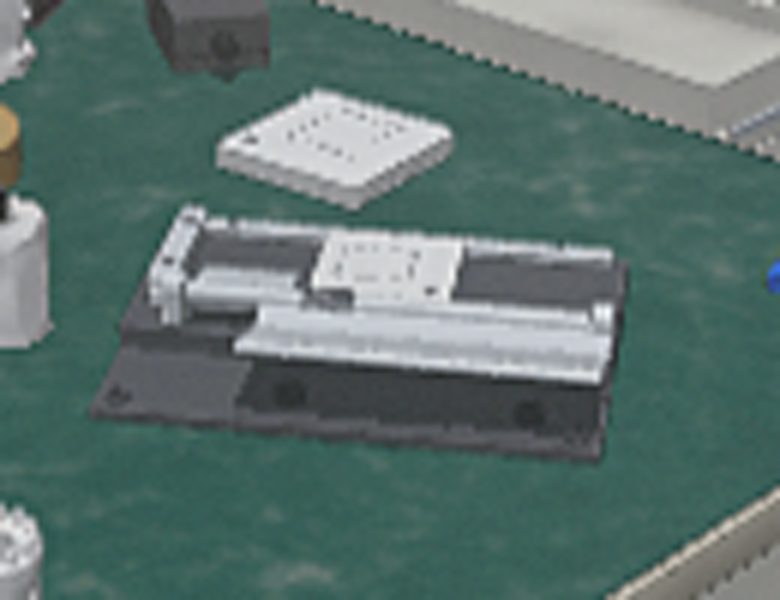

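```bash
python3 - <<'E'
from workcell import telemetry, imaging
from h import *
f=imaging.grab_frame("top")
u=lambda X,Y:(190+X/5-.4,160+Y/5-.4)
cp=[onz(f,u(*p),22) for p in [(338,236),(452,255),(422,369),(314,347)]]
cp=np.array(cp); print("coupon",cp.round(1),cp.mean(0))
print("sides",[np.linalg.norm(cp[i]-cp[i-1]).round(1) for i in range(4)])
a=onz(f,u(430,508),8);b=onz(f,u(512,133),8); print(a,b,np.linalg.norm(b-a),np.degrees(np.arctan2(*(b-a)[1::-1])))
a=onz(f,u(137,440),27);b=onz(f,u(205,172),27); print("bar",a,b,np.linalg.norm(b-a),np.degrees(np.arctan2(*(b-a)[1::-1])))
a=onz(f,u(235,75),5);b=onz(f,u(512,133),5); print("far",a,b,np.linalg.norm(b-a),np.degrees(np.arctan2(*(b-a)[1::-1])))
E
```

```text
coupon [[563.4 194.3  22. ]
 [556.6 144.9  22. ]
 [506.9 156.4  22. ]
 [515.  203.   22. ]] [535.46180841 174.65329979  22.        ]
sides [np.float64(49.1), np.float64(49.9), np.float64(51.0), np.float64(47.3)]
[448.08623578 151.12890573   8.        ] [613.59300427 119.76371147   8.        ] 168.4525625443026 -10.730870108587535
bar [472.60000412 276.46088899  27.        ] [588.76133255 252.46828562  27.        ] 118.61323382606213 -11.67008145773933
far [636.57066399 243.23131998   5.        ] [614.17023888 119.64401068   5.        ] 125.60096363368896 -100.2734317684263
```

Request:
{"op": "jog_arm", "data": {
  "series": [
    [[20, -21, 0], [0, 0, 0.02], 0.6],
    [[47, -48, 0], [0, 0, 0.04], 0.6],
    [[74, -76, 0], [0, 0, 0.063], 0.6],
    [[101, -104, 0], [0, 0, 0.063], 0.6],
    [[128, -132, 0], [0, 0, 0.063], 0.6]
  ]
}}

```text
time_s: 0.72
ee_pos: [273.7, 423.0, 404.5]
ee_rot: [180.0, 0.0, 79.1]
force: [0.9, 1.7, 0.2]
gripper_width: 60.6
```

Request:
{"op": "jog_arm", "data": {
  "series": [
    [[27, -28, 0], [0, 0, 0], 0.6],
    [[54, -56, 0], [0, 0, 0], 0.6],
    [[81, -84, 0], [0, 0, 0], 0.6],
    [[108, -112, 0], [0, 0, 0], 0.6],
    [[125, -130, 0], [0, 0, 0], 0.6]
  ]
}}

```text
time_s: 1.13
ee_pos: [400.4, 290.6, 404.6]
ee_rot: [179.9, 0.1, 79.0]
force: [0.1, 0.4, 0.8]
gripper_width: 54.5
```

Request:
{"op": "jog_arm", "data": {
  "series": [
    [[20, -20, -5], [0, 0, 0], 0.6],
    [[45, -45, -12], [0, 0, 0], 0.6],
    [[66, -66, -20], [0, 0, 0], 0.6],
    [[66, -66, -20], [0, 0, 0], 0.6],
    [[66, -66, -20], [0, 0, 0], 0.6]
  ]
}}

```text
time_s: 1.55
ee_pos: [467.1, 223.6, 384.0]
ee_rot: [-180.0, 0.1, 78.8]
force: [-1.1, 0.3, -0.5]
gripper_width: 55.1
```

```bash
python3 - <<'E'
from workcell import telemetry, imaging
from h import *
import pickle
s=telemetry.state(); f=imaging.grab_frame("wrist"); print(s["ee_pos"],s["ee_rot"],s["gripper_width"],s["time_s"])
pickle.dump((f,s),open("w1.pkl","wb"))
cv2.imwrite("pics/w1.png",f["pixels"][:,:,::-1])
E
```

```text
[467.08848241 223.58019515 384.0111791 ] [-1.79998124e+02  8.58096893e-02  7.87872811e+01] 55.064453649480036 1.55
```

View pics/w1.png

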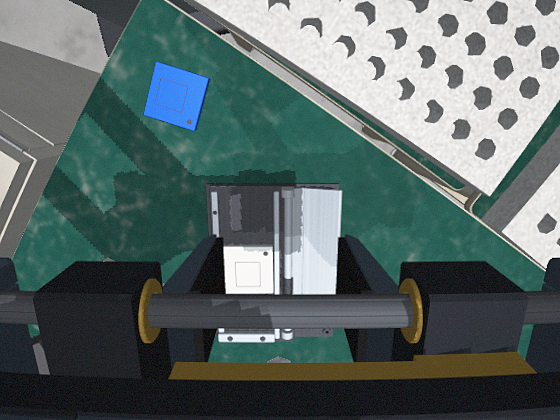

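Request:
{"op": "jog_arm", "data": {
  "series": [
    [[25, -5, -10], [0, 0, 0], 0.6],
    [[62, -12, -25], [0, 0, 0], 0.6],
    [[100, -20, -40], [0, 0, 0], 0.6],
    [[120, -24, -40], [0, 0, 0], 0.6],
    [[120, -24, -40], [0, 0, 0], 0.6]
  ]
}}

```text
time_s: 2.02
ee_pos: [589.1, 200.8, 343.3]
ee_rot: [179.9, 0.0, 78.9]
force: [0.5, 0.8, -0.1]
gripper_width: 55.1
```

```bash
python3 - <<'E'
from workcell import telemetry, imaging
from h import *
import pickle
s=telemetry.state(); f=imaging.grab_frame("wrist"); print(s["ee_pos"],s["ee_rot"],s["gripper_width"],s["time_s"])
pickle.dump((f,s),open("w2.pkl","wb"))
p=f["pixels"][:,:,::-1]
cv2.imwrite("pics/w2.png",p)
cv2.imwrite("pics/w2z.png",cv2.resize(p[40:265,150:400],None,fx=2.6,fy=2.6,interpolation=cv2.INTER_CUBIC))
E
```

```text
[589.14781581 200.80671856 343.26020785] [1.79910724e+02 4.35639651e-02 7.88600621e+01] 55.05509236468912 2.0167
```

View pics/w2.png

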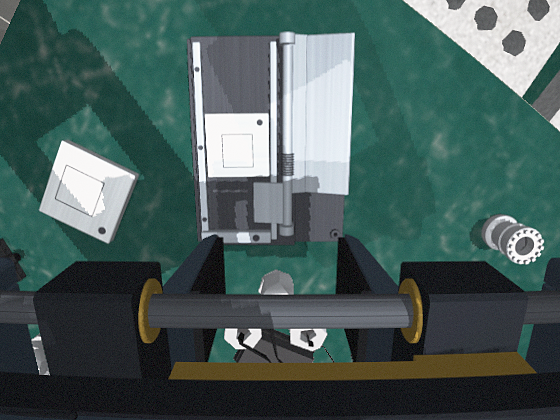

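View pics/w2z.png

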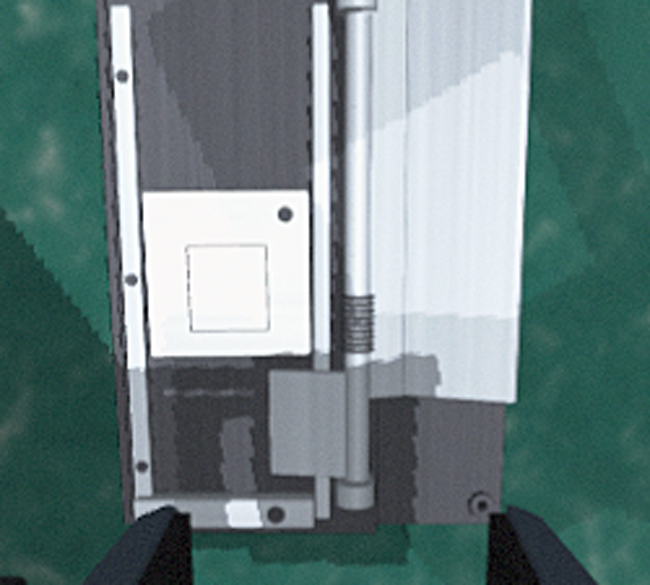

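```bash
python3 - <<'E'
from h import *
import pickle
f,s=pickle.load(open("w2.pkl","rb"))
u=lambda X,Y:(150+X/2.6-.3,40+Y/2.6-.3)
P=lambda X,Y,z:onz(f,u(X,Y),z,s)
c=np.array([P(144,191,22),P(307,191,22),P(311,354,22),P(150,356,22)])
print("coupon",c.round(1),c.mean(0).round(1),[np.linalg.norm(c[i]-c[i-1]).round(1) for i in range(4)])
ang=lambda a,b:np.degrees(np.arctan2(b[1]-a[1],b[0]-a[0])).round(2)
print("coupon yaw",ang(c[0],c[3]),ang(c[1],c[2]),ang(c[0],c[1])+90,ang(c[3],c[2])+90)
l0,l1=P(130,5,19),P(150,490,19); r0,r1=P(314,5,19),P(315,490,19)
print("rails",ang(l0,l1),ang(r0,r1),l0,l1,r0,r1)
b0,b1=P(532,5,27),P(517,402,27); print("bar outer",ang(b0,b1),b0,b1)
yaw=np.radians(-11.3)
for yawd in (-11,-11.5):
    y=np.radians(yawd); ex=np.array([np.cos(y),np.sin(y)]); ey=np.array([-ex[1],ex[0]])
    yl=((l0+l1)/2)[:2]@ey; yr=((r0+r1)/2)[:2]@ey
    print(yawd,"width",yr-yl,"lane y",(yl+yr)/2,"coupon x,y",c.mean(0)[:2]@ex,c.mean(0)[:2]@ey,"rear",c[0][:2]@ex,c[1][:2]@ex,
     "bar end x(36)",b1[:2]@ex,"y",b0[:2]@ey,b1[:2]@ey,
     "stop", P(220,498,22)[:2]@ex,P(220,498,19)[:2]@ex,"base far corner",P(370,529,5)[:2]@ex, P(490,524,0)[:2]@ex,
     "jaw x28,62",P(300,371,30)[:2]@ex,P(300,474,30)[:2]@ex)
E
```

```text
coupon [[506.  156.8  22. ]
 [515.7 204.8  22. ]
 [564.3 196.1  22. ]
 [555.1 146.6  22. ]] [535.3 176.1  22. ] [np.float64(50.2), np.float64(48.9), np.float64(49.4), np.float64(50.3)]
coupon yaw -11.67 -10.12 168.59 169.5
rails -11.42 -11.34 [453.11669211 164.59586915  19.        ] [598.51832573 135.22954581  19.        ] [463.97104621 217.26225685  19.        ] [608.88423373 188.2030494   19.        ]
bar outer -10.92 [476.8819135  278.04512142  27.        ] [590.47067603 256.12588183  27.        ]
-11 width 53.87400291860797 lane y 274.42610089530757 coupon x,y 491.82555929712595 274.963773529691 rear 466.76659203700365 467.1187643327085 bar end x(36) 530.75094442097 y 363.9300082395373 364.0872444849323 stop 563.5036860664719 564.4848996492875 base far corner 580.3892560380376 580.4789776884661 jaw x28,62 520.3384109816303 553.0289758795751
-11.5 width 53.874889544354176 lane y 278.671761003181 coupon x,y 489.407350956392 279.2452369539451 rear 464.5632328510202 464.48834664655436 bar end x(36) 527.5535147878153 y 367.5382455346433 368.704998115573 stop 561.1243016305751 562.1088587676061 base far corner 577.5799964397966 577.3013142276474 jaw x28,62 517.7269107908808 550.4198222751066
```

Request:
{"op": "jog_arm", "data": {
  "series": [
    [[-28, 5, -20], [0, 0, 0], 0.6],
    [[-56, 10, -45], [0, 0, 0], 0.6],
    [[-84, 15, -70], [0, 0, -0.003], 0.6],
    [[-95.5, 18, -93], [0, 0, -0.003], 0.6],
    [[-95.5, 18, -93], [0, 0, -0.003], 0.6]
  ]
}}

```text
time_s: 2.48
ee_pos: [486.1, 219.7, 247.9]
ee_rot: [-179.4, 0.4, 78.9]
force: [-1.6, 0.3, -0.3]
gripper_width: 54.6
```

```bash
python3 - <<'E'
from workcell import telemetry, imaging
from h import *
import pickle
s=telemetry.state(); print(s["ee_pos"],s["ee_rot"],s["gripper_width"],s["time_s"],s["force"])
for n in ("wrist","top","side"):
    f=imaging.grab_frame(n); p=f["pixels"][:,:,::-1]
    if n=="top": p=cv2.resize(p[140:290,170:370],None,fx=4,fy=4,interpolation=cv2.INTER_CUBIC)
    if n=="side": p=cv2.resize(p[150:290,190:370],None,fx=4,fy=4,interpolation=cv2.INTER_CUBIC)
    cv2.imwrite(f"pics/{n}3.png",p)
E
```

```text
[486.08927002 219.68527804 247.87220036] [-179.43513542    0.36513014   78.91196051] 54.56346137780006 2.4833 [-1.55298645  0.31096198 -0.31723377]
```

View pics/wrist3.png

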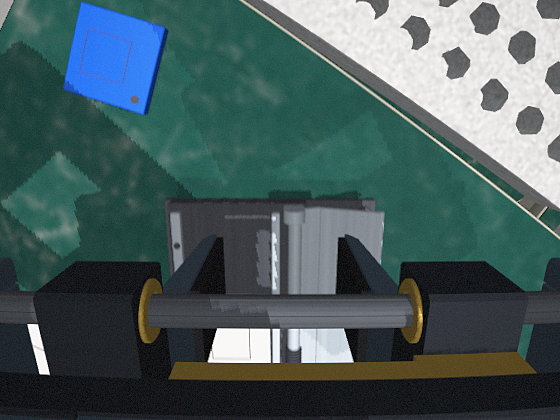

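View pics/side3.png

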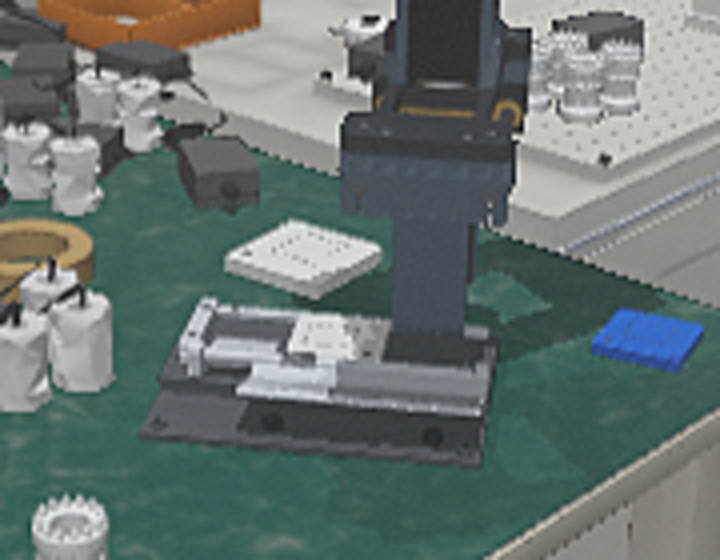

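View pics/top3.png

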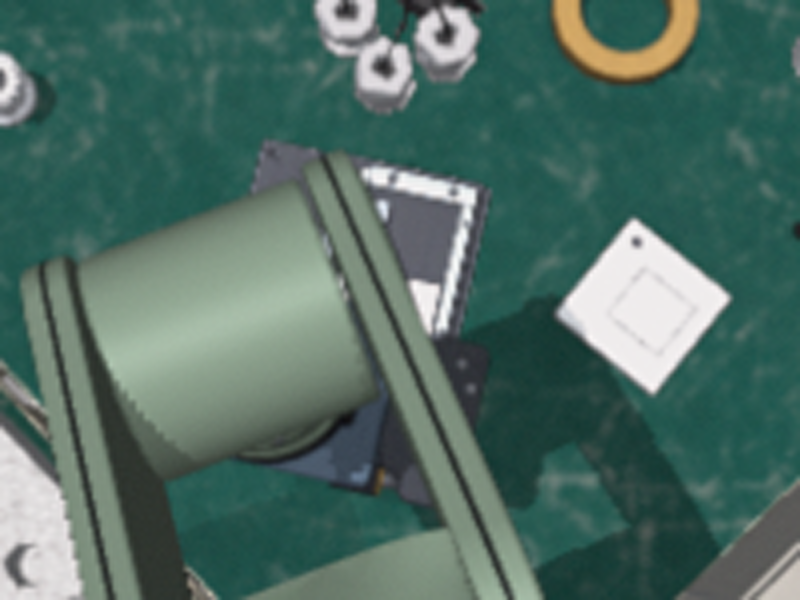

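```bash
python3 - <<'E'
from workcell import telemetry
from h import *
s=telemetry.state(); print(s["ee_pos"],s["ee_rot"],s["gripper_width"],s["time_s"],s["force"])
y=np.radians(-11.3); ex=np.array([np.cos(y),np.sin(y)]); ey=np.array([-ex[1],ex[0]])
p=s["ee_pos"][:2]; print("jig",p@ex-493,p@ey-302,"ex",ex)
E
```

```text
[492.34978435 220.12823156 252.68095247] [ 1.79831383e+02 -7.48706687e-02  7.87886083e+01] 54.44398280867783 2.6333 [0.37686126 0.54793323 0.14582137]
jig -53.327862551449584 10.335012486612186 ex [ 0.98061466 -0.19594614]
```

Request:
{"op": "jog_arm", "data": {
  "series": [
    [[0, -0.5, -10], [0, 0, 0], 0.6],
    [[0, -1, -20], [0, 0, 0], 0.6],
    [[0, -1, -28], [0, 0, 0], 0.6],
    [[0, -1, -35], [0, 0, 0], 0.6],
    [[0, -1, -35], [0, 0, 0], 0.6]
  ]
}}

```text
time_s: 3.05
ee_pos: [492.6, 218.9, 216.3]
ee_rot: [179.9, -0.0, 78.8]
force: [-0.2, -0.9, 2.8]
gripper_width: 55.1
```

```bash
python3 - <<'E'
from workcell import telemetry,imaging
from h import *
f=imaging.grab_frame("side"); p=f["pixels"][:,:,::-1]
cv2.imwrite("pics/side4.png",cv2.resize(p[190:290,210:340],None,fx=6,fy=6,interpolation=cv2.INTER_CUBIC))
s=telemetry.state(); print(s["ee_pos"],s["ee_rot"],s["gripper_width"],s["time_s"],s["force"])
y=np.radians(-11.3); ex=np.array([np.cos(y),np.sin(y)]); ey=np.array([-ex[1],ex[0]])
p=s["ee_pos"][:2]; print("jig",p@ex-493,p@ey-302)
E
```

```text
[492.56496977 218.90496313 216.97143845] [ 1.79889031e+02 -2.58682980e-02  7.87711651e+01] 54.78150238331142 3.1 [-0.47083914 -0.6913629   0.54928325]
jig -52.87715384342948 9.177622293160937
```

View pics/side4.png

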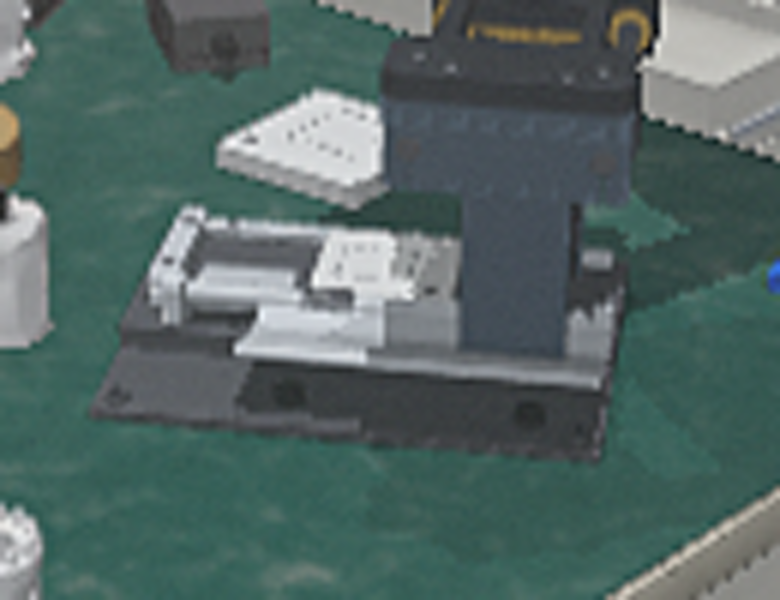

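Finger stands over the bar about at its middle width; the pushing finger is behind it in the lane. Press down.

Request:
{"op": "jog_arm", "data": {
  "series": [
    [[0, 0, -2], [0, 0, 0], 0.6],
    [[0, 0, -4], [0, 0, 0], 0.6],
    [[0, 0, -6], [0, 0, 0], 0.6],
    [[0, 0, -8], [0, 0, 0], 0.6],
    [[0, 0, -8.5], [0, 0, 0], 0.6]
  ]
}}

```text
time_s: 3.52
ee_pos: [492.5, 218.4, 208.6]
ee_rot: [179.9, 0.1, 78.8]
force: [-1.4, -3.6, 6.6]
gripper_width: 54.7
```

```bash
cat > st.py <<'E'
from workcell import telemetry,imaging
from h import *
import sys
f=imaging.grab_frame("side"); p=f["pixels"][:,:,::-1]
cv2.imwrite(f"pics/{sys.argv[1]}.png",cv2.resize(p[190:290,210:340],None,fx=6,fy=6,interpolation=cv2.INTER_CUBIC))
s=telemetry.state(); print(s["ee_pos"],s["ee_rot"],s["gripper_width"],s["time_s"],s["force"],s["torque"])
y=np.radians(-11.3); ex=np.array([np.cos(y),np.sin(y)]); ey=np.array([-ex[1],ex[0]])
p=s["ee_pos"][:2]; print("jig",p@ex-493,p@ey-302,"f along",s["force"][:2]@ex)
E
python3 st.py side5
```

```text
[492.50232919 218.34493686 208.65618182] [1.79885039e+02 5.30997533e-02 7.88012834e+01] 54.78893134032229 3.5667 [-0.94514629 -3.78878651  6.70644435] [-0.49533735  0.20808194 -0.01163814]
jig -52.82884511911425 8.61617814348341 f along -0.1844262006539409
```

View pics/side5.png

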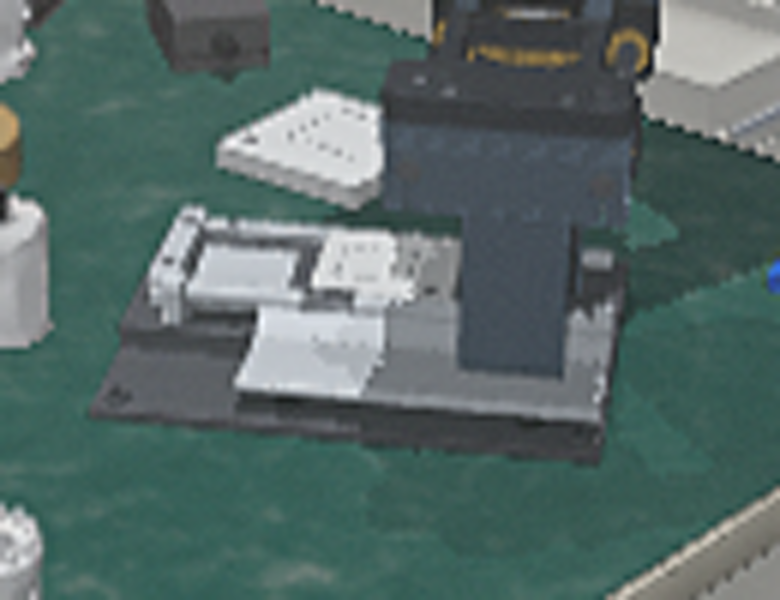

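Request:
{"op": "jog_arm", "data": {
  "series": [
    [[4.9, -0.6, -0.6], [0, 0, 0], 0.6],
    [[9.8, -1.6, -0.6], [0, 0, 0], 0.6],
    [[14.8, -2.5, -0.6], [0, 0, 0], 0.6],
    [[19.7, -3.5, -0.6], [0, 0, 0], 0.6],
    [[24.6, -4.5, -0.6], [0, 0, 0], 0.6]
  ]
}}

```text
time_s: 3.98
ee_pos: [516.0, 213.9, 208.1]
ee_rot: [-179.9, 0.1, 78.8]
force: [-5.2, 0.9, 7.0]
gripper_width: 54.9
```

```bash
python3 st.py side6
```

```text
[516.96524387 213.83026615 208.20728338] [-1.79986566e+02  8.10198823e-02  7.87899693e+01] 54.2814872533268 4.0333 [-4.65258358  0.89474986  6.23007927] [0.15539856 0.79050515 0.13079268]
jig -27.95552007479256 8.982439676331012 f along -4.737714441944686
```

View pics/side6.png

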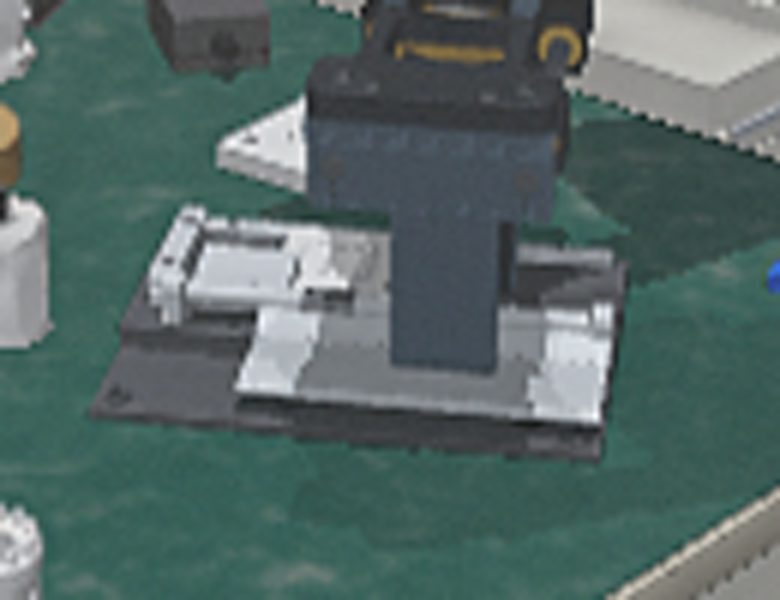

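Request:
{"op": "jog_arm", "data": {
  "series": [
    [[4.9, -1, -0.3], [0, 0, 0], 0.6],
    [[9.8, -2, -0.4], [0, 0, 0], 0.6],
    [[14.7, -2.9, -0.4], [0, 0, 0], 0.6],
    [[19.6, -3.9, -0.4], [0, 0, 0], 0.6],
    [[23.5, -4.7, -0.4], [0, 0, 0], 0.6]
  ]
}}

```text
time_s: 4.45
ee_pos: [539.5, 209.3, 208.0]
ee_rot: [-179.8, 0.1, 78.8]
force: [-4.5, 0.6, 7.1]
gripper_width: 54.6
```

```bash
python3 st.py side7
```

```text
[540.20031357 209.16697102 208.03324905] [-1.79852671e+02  9.77150609e-02  7.87752937e+01] 54.85921254120127 4.5 [-4.63972579  0.18858488  6.16113461] [0.23805701 0.76912139 0.18723323]
jig -4.257115439113647 8.962366426883932 f along -4.586735604302042
```

View pics/side7.png

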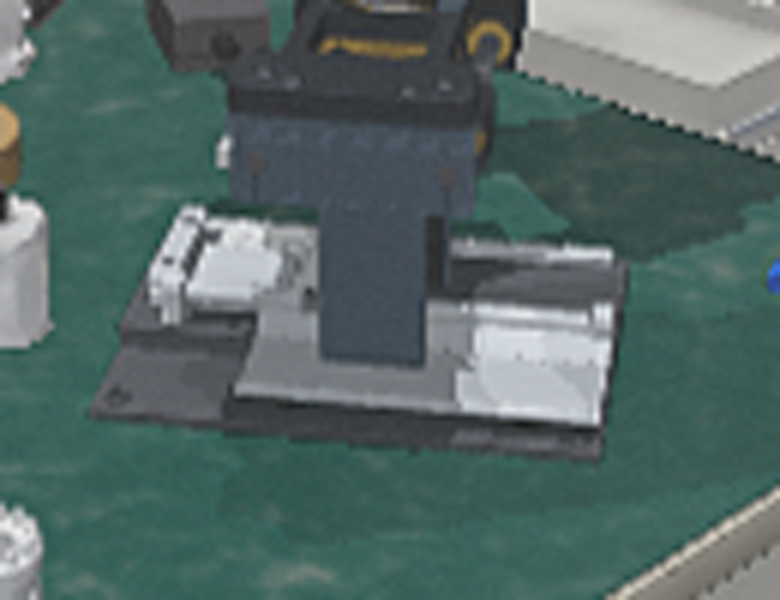

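Request:
{"op": "jog_arm", "data": {
  "series": [
    [[2, -0.4, -0.3], [0, 0, 0], 0.6],
    [[3.9, -0.8, -0.3], [0, 0, 0], 0.6],
    [[5.4, -1.1, -0.3], [0, 0, 0], 0.6],
    [[6.4, -1.3, -0.3], [0, 0, 0], 0.6],
    [[7.4, -1.5, -0.3], [0, 0, 0], 0.6]
  ]
}}

```text
time_s: 4.92
ee_pos: [546.4, 207.9, 207.9]
ee_rot: [-179.6, 0.1, 78.8]
force: [-6.3, 1.3, 6.6]
gripper_width: 54.7
```

```bash
python3 st.py side8
```

```text
[546.53888935 207.84399233 207.87466589] [-1.79646318e+02  1.36289821e-01  7.87609387e+01] 54.529744114510784 4.9667 [-4.96608418  1.71591943  6.39977465] [0.35647645 0.90492238 0.16275541]
jig 2.2178174586478576 8.907053619070098 f along -5.206042734508486
```

View pics/side8.png

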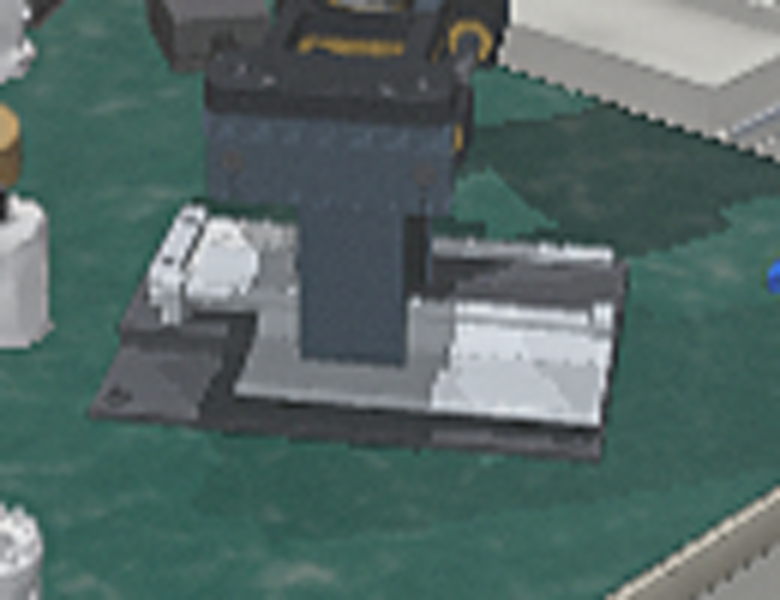

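Request:
{"op": "jog_arm", "data": {
  "series": [
    [[0.6, -0.1, -0.2], [-0.001, -0.003, 0], 0.6],
    [[1.2, -0.2, -0.2], [-0.001, -0.006, 0], 0.6],
    [[1.8, -0.35, -0.2], [-0.001, -0.006, 0], 0.6],
    [[2.4, -0.5, -0.2], [-0.001, -0.006, 0], 0.6],
    [[2.4, -0.5, -0.2], [-0.001, -0.006, 0], 0.6]
  ]
}}

```text
time_s: 5.38
ee_pos: [547.7, 207.6, 207.9]
ee_rot: [-179.8, 0.2, 78.7]
force: [-6.0, 1.3, 7.3]
gripper_width: 54.3
```

```bash
python3 st.py side9
```

```text
[547.70932461 207.62181407 207.93658507] [-1.79792640e+02  1.50802974e-01  7.87441755e+01] 54.57517927869627 5.4333 [-7.11620313  1.40124417  6.56418856] [0.41886177 0.96879855 0.0740232 ]
jig 3.4090984119608834 8.918524636098425 f along -7.252821492849257
```

Request:
{"op": "jog_arm", "data": {
  "series": [
    [[1.2, -0.2, -0.2], [0, -0.003, 0], 0.6],
    [[2, -0.4, -0.2], [0, -0.003, 0], 0.6],
    [[3, -0.6, -0.2], [0, -0.003, 0], 0.6],
    [[4, -0.8, -0.2], [0, -0.003, 0], 0.6],
    [[4, -0.8, -0.2], [0, -0.003, 0], 0.6]
  ]
}}

```text
time_s: 5.85
ee_pos: [549.1, 207.4, 207.8]
ee_rot: [-179.5, 0.2, 78.6]
force: [-9.7, 3.5, 10.0]
gripper_width: 54.2
```

```bash
python3 st.py side10
```

```text
[549.10135417 207.3884026  207.83422505] [-179.47431883    0.18315063   78.64720414] 54.696303146646855 5.9 [-10.76351348   3.51100607  10.23738377] [ 0.64569765  1.79064603 -0.0609532 ]
jig 4.8198790754304355 8.962400745531681 f along -11.242827198870996
```

View pics/side10.png

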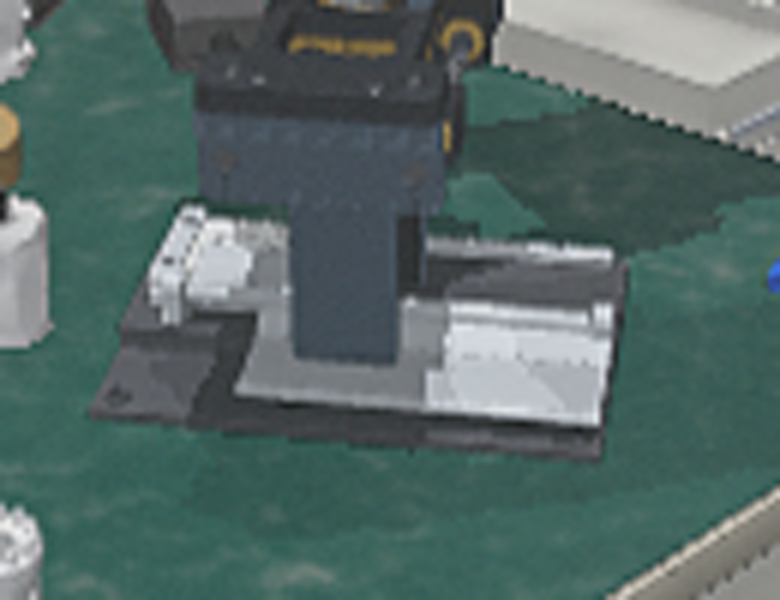

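Request:
{"op": "jog_arm", "data": {
  "series": [
    [[1, -0.2, 0], [-0.001, -0.005, 0], 0.6],
    [[2, -0.4, 0], [-0.002, -0.01, 0], 0.6],
    [[3, -0.6, 0], [-0.002, -0.012, 0], 0.6],
    [[4, -0.8, 0], [-0.002, -0.012, 0], 0.6],
    [[4, -0.8, 0], [-0.002, -0.012, 0], 0.6]
  ]
}}

```text
time_s: 6.32
ee_pos: [549.4, 207.5, 207.7]
ee_rot: [-179.5, 0.2, 78.5]
force: [-13.2, 5.5, 11.2]
gripper_width: 54.3
```

```bash
python3 st.py side11; python3 - <<'E'
from workcell import imaging
from h import *
f=imaging.grab_frame("top"); p=f["pixels"][:,:,::-1]
cv2.imwrite("pics/top11.png",cv2.resize(p[160:280,200:320],None,fx=5,fy=5,interpolation=cv2.INTER_CUBIC))
E
```

```text
[549.41893859 207.51480283 207.72093189] [-179.48295758    0.23727946   78.49140646] 54.932053699807156 6.3667 [-13.50910714   5.433229    11.35459122] [ 1.09146649  2.48710535 -0.14841371]
jig 5.106539371533984 9.148580112768116 f along -14.311848760220204
```

View pics/top11.png

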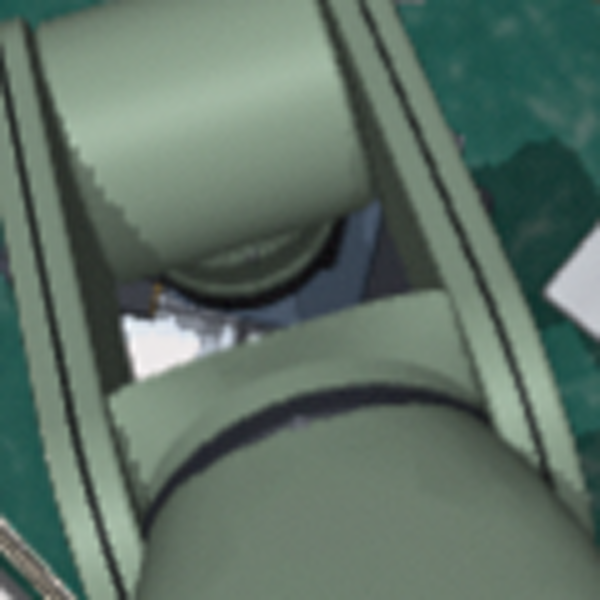

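View pics/side11.png

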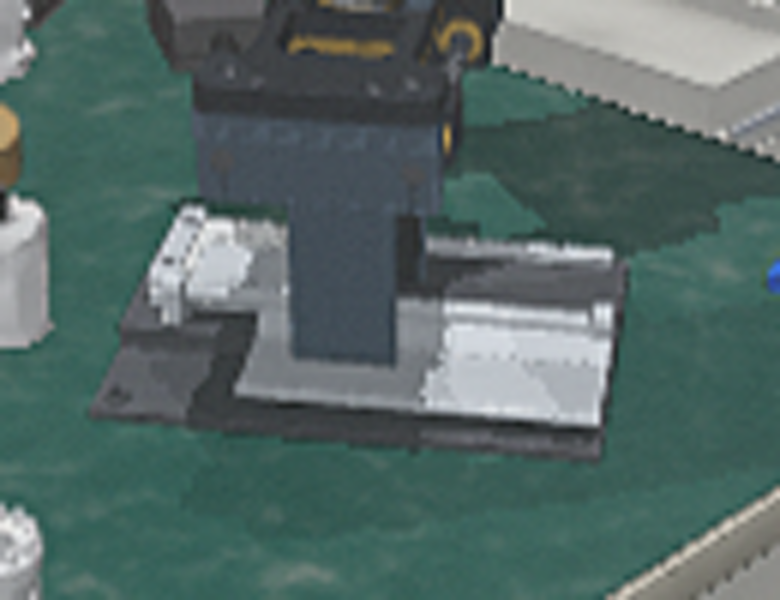

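Request:
{"op": "jog_arm", "data": {
  "series": [
    [[-2, 0.4, 0], [0, 0, 0.003], 0.6],
    [[-4, 0.8, 0], [0, 0, 0.003], 0.6],
    [[-5, 1, 0], [0, 0, 0.003], 0.6],
    [[-5, 1, 0], [0, 0, 0.003], 0.6],
    [[-5, 1, 0], [0, 0, 0.003], 0.6]
  ]
}}

```text
time_s: 6.83
ee_pos: [546.0, 208.7, 209.2]
ee_rot: [-179.9, 0.1, 78.7]
force: [3.1, -0.8, 5.7]
gripper_width: 54.6
```

```bash
python3 st.py side12
```

```text
[546.06281374 208.73871667 209.17101924] [-1.79851875e+02  6.48627637e-02  7.86570492e+01] 54.6505476971683 6.8833 [ 2.66062823 -0.85103106  5.48784826] [ 0.01330918 -0.58325974 -0.09358483]
jig 1.5756529571071383 9.691148238024027 f along 2.775807296018491
```

View pics/side12.png

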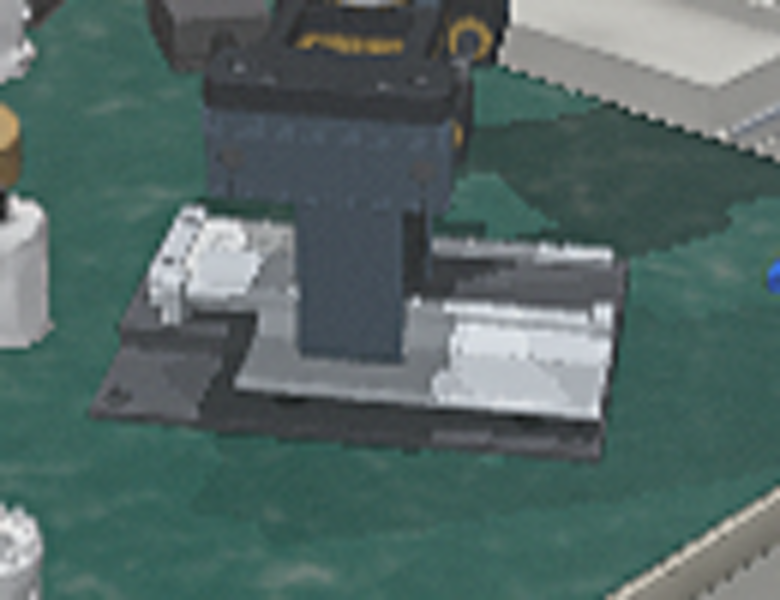

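Request:
{"op": "jog_arm", "data": {
  "series": [
    [[0, 0, 4], [0, 0, 0], 0.6],
    [[0, 0, 10], [0, 0, 0], 0.6],
    [[0, 0, 25], [0, 0, 0], 0.6],
    [[0, 0, 45], [0, 0, 0], 0.6],
    [[0, 0, 70], [0, 0, 0], 0.6]
  ]
}}

```text
time_s: 7.3
ee_pos: [545.3, 208.5, 278.5]
ee_rot: [-179.6, 0.2, 78.7]
force: [-0.7, -0.2, -0.7]
gripper_width: 54.8
```

Request:
{"op": "jog_arm", "data": {
  "series": [
    [[10, -2, 25], [0, 0, 0], 0.6],
    [[25, -5, 50], [0, 0, 0], 0.6],
    [[43, -8, 68], [0, 0, 0], 0.6],
    [[43, -8, 68], [0, 0, 0], 0.6],
    [[43, -8, 68], [0, 0, 0], 0.6]
  ]
}}

```text
time_s: 7.72
ee_pos: [588.4, 200.3, 346.9]
ee_rot: [-179.7, 0.2, 78.6]
force: [-0.4, -1.1, -0.8]
gripper_width: 54.7
```

```bash
python3 st.py side13;  python3 - <<'E'
from workcell import telemetry, imaging
from h import *
import pickle
s=telemetry.state(); f=imaging.grab_frame("wrist"); print(s["ee_pos"],s["time_s"])
pickle.dump((f,s),open("w13.pkl","wb"))
p=f["pixels"][:,:,::-1]
cv2.imwrite("pics/w13z.png",cv2.resize(p[40:265,150:400],None,fx=2.6,fy=2.6,interpolation=cv2.INTER_CUBIC))
E
```

```text
[587.57181767 200.31572724 345.55890397] [-179.4949691     0.26955451   78.65454691] 54.95433655389643 7.7667 [-0.1776188  -0.47113734  0.43441321] [-0.01744159 -0.00433134  0.00513005]
jig 43.93044296748997 9.564970610423302 f along -0.08185805352888413
[587.57181767 200.31572724 345.55890397] 7.7667
```

View pics/side13.png

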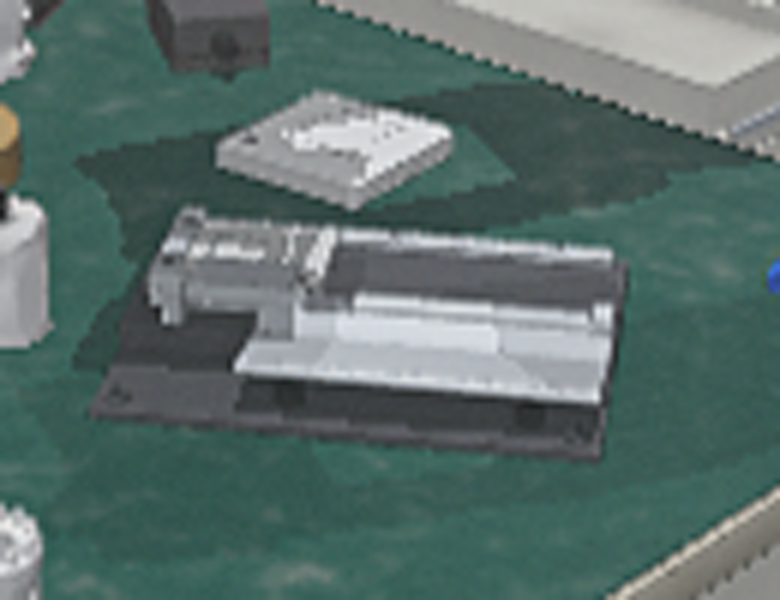

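View pics/w13z.png

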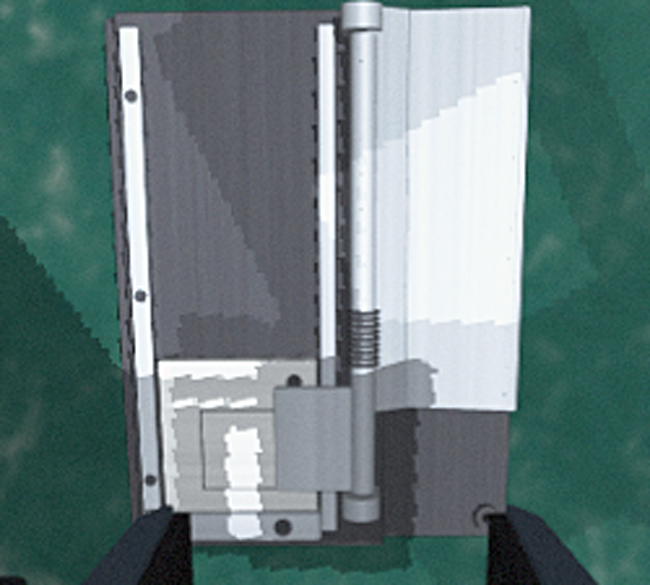

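```bash
python3 - <<'E'
from h import *
import pickle
f,s=pickle.load(open("w13.pkl","rb"))
u=lambda X,Y:(150+X/2.6-.3,40+Y/2.6-.3)
y=np.radians(-11.3); ex=np.array([np.cos(y),np.sin(y)])
P=lambda X,Y,z:onz(f,u(X,Y),z,s)[:2]@ex
base=P(250,544,14); print("base",base,P(440,537,4))
print("rear",P(165,359,22)-493,P(315,359,22)-493,"bar end",P(515,410,27)-36, "stop",P(230,512,22)-70,"bar start",P(528,7,27)+84)
p=f["pixels"][:,:,::-1]
cv2.imwrite("pics/w13zz.png",cv2.resize(p[165:260,185:315],None,fx=6,fy=6,interpolation=cv2.INTER_CUBIC))
E
```

```text
base 576.7103081237537 577.7279616769981
rear 19.02938249296085 19.093327066361326 bar end 491.32092992478704 stop 492.6517901044846 bar start 492.579453680418
```

View pics/w13zz.png

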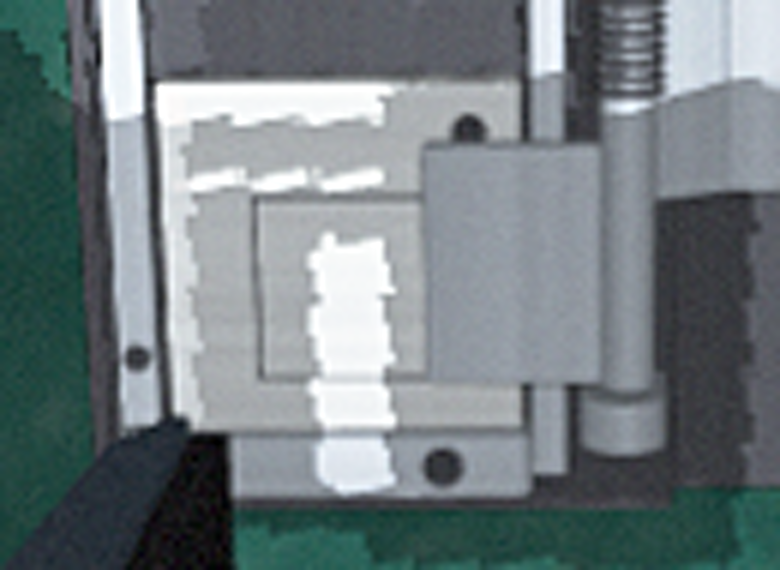

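```bash
python3 -c "
from workcell import env,telemetry
print(telemetry.state()['force']); print(env.job_done())"
```

```text
[-0.35586582  0.52879564 -0.55574825]
the job is handed in; nothing more can be done
None
```

The coupon is loaded and clamped, and I handed the job in at about 8 s. One fingertip held the thumb bar down with the fingertips about 17 mm up. The other pushed the coupon along the lane for roughly 47 mm until it hit the end stop. I then backed off a few millimetres with the bar still down and lifted clear, so the clip closed.

- **Home against the stop:** when I pushed harder, the force along the lane rose to 14 N and the arm moved only 0.3 mm further. In the last wrist picture there is no gap I can see between coupon and stop.
- **Rear edge:** it measures jig x ≈ 19.0 mm on my first jig position and about 19.8 mm on the jig edges in that last picture. The target is 20 mm and the calibration is good to about 2 mm.
- **Clip and surroundings:** the last pictures show the jaw resting on the coupon and the bar partly raised. The larger white plate looks unmoved. I did not re-check the coupling, adapter, tape roll or blue plate at the end. The arm stayed well clear of them throughout.
- **Forces:** the force reading was about zero at hand-in, with the robot touching nothing. The highest end-of-call or state reading was about 19 N, against the 120 N limit.

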